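# Clamp the wooden offcut down for filing

### The job

Two small bar clamps stand on the desk, one over a wooden offcut and the other over a steel block. Slide the jaw of the clamp over the wood down its bar until its pad rests on the offcut, then turn that clamp's handle clockwise (seen from above) by about a quarter turn, so that the arm tips, binds on the bar and holds the wood tight where it lies; let go. Leave the other clamp as it is.

Things in the scene. Friction and masses are not known exactly. Their poses are not given: they have to be found in the camera images.
- handle_a (a point): centre of the orange T-handle of the clamp over the wood: an upright wing 46 mm long (x axis), 14 mm thick (y axis), 34 mm high, for pinching from above; the arm's top is 50 mm below this point, with a 20 mm round hub between. Pushed down with about 12 N, the handle slides the whole jaw (red arm, screw, pad) straight down the upright bar; it stays where it is left
- pad_a_face (a point): middle of the underside of that clamp's black pad, 26 mm wide, at the lower end of the screw, straight below the handle. It is sprung: gives up to 10 mm, 3 N per mm. The steel bar (16 x 8 mm, top 154 mm above the desk) stands 90 mm from the screw axis, on the side away from the robot
- offcut_center (a point): centre of the loose wooden offcut, 50 x 58 x 26 mm, that lies flat under the pad on the clamp's 12 mm plywood board, which is fixed to the desk; the offcut's top is 13 mm above this point (38 mm above the desk)
- screw_a (a joint): angle of the orange handle on its screw, rad; grows as the handle turns clockwise seen from above, starts at 0 to 0.2, end stop at 1.9. The pad and handle move down 5 mm per rad; the turning moment is under 0.3 N m. The screw holds where it is left
- tilt_a (a joint): tip of the orange-handled clamp's arm on its bar, rad: 0 hanging free, up to 0.025 (its end stop) when the screw loads the arm with the pad on the work; some 4 N at the pad tip it all the way
- handle_b (a point): centre of the blue T-handle of the other clamp, of the same form, over a steel block; to be left alone. (A lamp shade hangs left of the clamps, over x 0.48 to 0.68 m, y 0.14 to 0.35 m, from 0.44 m up: bring the arm round in front of it)
Not all that is in view belongs to the job. What is shaped like the part that bears offcut_center but green or red is not meant.

How it is judged:
By the outcome, as a careful person would: the job done as asked, in the order asked, and still so for the second after the job is handed in, with the robot touching nothing.
It also fails if it takes over 38 s, if anything falls off the work surface, if the arm or the gripper's body presses on something with over 40 N, if the wrist force passes 120 N, or if a joint passes its speed limit or range.

### The arm

A 7-joint arm with a two-finger parallel gripper is mounted at the origin on a cart in front of the work surface, level with it; the furniture and walls round the work are solid. World frame = base frame: x ahead of the robot, y to its left, z up, the work surface at z = 0. Lengths are in m, angles in rad, forces in N, time in s.
With the tool pointing down it reaches from about 0.425 to 1.025 m from the base axis. Payload 3.6 kg.
Tool frame: the origin (TCP) lies between the finger pads; the fingertips stand 11 mm ahead of it and the grasp point (between the pads) lies 8 mm behind it; z points along the fingers, y is the line along which they close (so a half turn about z gives the same grasp; the last joint's range is limited). The gripper opens to 85 mm and grips with 20 to 120 N. Pads are 22 mm wide; open, the fingers measure 114 mm over their backs; the gripper's body (76 mm by 85 mm) begins 54 mm behind the grasp point. The pads swing forward as they close: fully open they stand 13 mm farther back than shut.
Start: joints at [-1.413, 0.591, 0.048, 1.609, -0.033, 0.943, -0.034], TCP at [0.181, 0.702, 0.242] pointing down, gripper open.
Joint ranges: [-2.69, 2.69], [-0.47, 2.24], [-1.27, 1.36], [0.19, 2.51], [-1.53, 4.68], [0.08, 2.07], [-3.09, 3.09]. Speed limits (rad/s): [2.57, 2.57, 3.14, 3.14, 3.14, 3.14, 3.14].

### API

Orientations are given as a rotation vector (axis times angle).
In Python, from bench import manip gives the robot as it stands.
- The arm moves only by the tool send_rows, never from a script. Its argument "motion" is a list of rows, each a list of 4 numbers: the shift along the tool's x, y, z in m, then the turn about the tool's z in rad. In form: [[tx, ty, tz, yaw], ...]. A call has 1 to 5 rows; each row is the pose to reach, as a shift and turn from the pose commanded when the call began, along the tool's axes at that moment; what a row does not reach only later rows make up. A row lasts 1/12 s, in which the tool goes at most 41.7 mm and 7.16 degrees, less where a joint would pass 70% of its speed; a pose out of reach is approached as far as the arm can. A call with a gripper value outside its range is refused whole. "jaw" is the finger opening in m, from 0 to 0.0854, set as the call begins (left out, the last holds). The fingers move at their own pace and stop on an object; the grip force is fixed at half the most. Time passes only in rows, so rows that repeat a pose let the fingers close. It gives the time, the measured TCP pose, the force, the opening and the grip force at its end, in the units of the state.
- manip.observe(): the state, without advancing time (a new reading comes with each control period).
- manip.grab_frame(name): name is "side" or "top"; returns a dict with "image" (420x560x3 uint8, red, green, blue), "range_z" (420x560 float32, m along the optical axis (not along the pixel's ray), 0 where there is no reading), "fx", "fy", "cx", "cy" (pixels), "view" (4x4, takes a point from world to camera coordinates). Camera axes: x right, y down, z forward; pixel columns grow to the right and rows downward; lengths in m; the calibration is good to about 2 mm. A picture is of the moment at which its call begins.
- manip.finish_job(): hands the job in; it is judged then, once.
The state is a dict: "t": time; "joint_pos": joint angles; "joint_velocities": joint speeds; "joint_torque": joint torques, N m; "position": TCP position; "eef_rot": TCP orientation; "contact_force": force on the tool from outside, world axes, zero at the start; "ft_torque": the same for the moment, N m; "finger_gap": opening from 0.0 (shut) to 1.0 (fully open); "gripper_force": force on a finger pad.
Only numpy, scipy, OpenCV 4.12 (cv2) and the standard library are available. Lean on these libraries where they do the work, as an engineer would, in place of code of your own. Each camera call takes 0.05 s, during which the arm holds its last target. There are 200 camera calls.

## Working session

There is one attempt and no reset: what is moved stays moved. The work goes in short steps, Python scripts to look and compute and a tool call to move; the robot and the scene stay as the last step left them, time stands still between calls to the robot, and variables do not carry over. Pictures are saved under pics/ and viewed, at most 10 in all, crops included, and the job is handed in when it is done.

Besides the shell and the picture viewer there is one more tool, called as a command line: name --pt "numbers of a row" for each row, then --argument value for the rest. send_rows: Moves the arm, as the interface text tells. Its arguments: {"type":"object","properties":{"motion":{"type":"array","items":{"type":"array","items":{"type":"number"}}},"jaw":{"type":"number"}},"required":["motion"]}

```bash
mkdir -p pics; ls; cat > h.py <<'E'
from bench import manip
import numpy as np, cv2
def grab(n):
    f=manip.grab_frame(n); return f
def save(f,name): cv2.imwrite('pics/'+name,f['image'][:,:,::-1])
def pts(f):
    z=f['range_z']; v,u=np.mgrid[:z.shape[0],:z.shape[1]]
    c=np.stack([(u-f['cx'])/f['fx']*z,(v-f['cy'])/f['fy']*z,z,np.ones_like(z)],-1)
    return (c@np.linalg.inv(f['view']).T)[...,:3]
E
python3 - <<'E'
from h import *
s=manip.observe(); print({k:np.round(v,3) for k,v in s.items()})
for n in('side','top'):
    f=grab(n); save(f,n+'0.png'); np.savez(n+'0.npz',**f); print(np.round(np.linalg.inv(f['view']),3))
E
```

```text
pics
{'t': np.float64(0.0), 'joint_pos': array([-1.412,  0.592,  0.048,  1.61 , -0.033,  0.943, -0.034]), 'joint_velocities': array([ 0., -0.,  0.,  0.,  0.,  0., -0.]), 'joint_torque': array([ 0.0000e+00, -5.4868e+01,  1.5470e+00, -1.9812e+01,  9.0000e-03,
        9.0000e-03, -0.0000e+00]), 'position': array([0.18 , 0.701, 0.241]), 'eef_rot': array([-0.394, -3.117,  0.004]), 'contact_force': array([0.227, 0.388, 0.003]), 'ft_torque': array([-0.013, -0.006, -0.001]), 'gripper_force': np.float64(0.0), 'finger_gap': np.float64(1.003)}
[[-0.561 -0.58   0.59   0.187]
 [-0.828  0.383 -0.41   0.154]
 [ 0.012 -0.718 -0.696  0.733]
 [ 0.     0.     0.     1.   ]]
[[-0.016 -0.989  0.148  0.559]
 [-1.     0.017  0.007 -0.183]
 [-0.009 -0.148 -0.989  0.979]
 [ 0.     0.     0.     1.   ]]
```

View pics/side0.png

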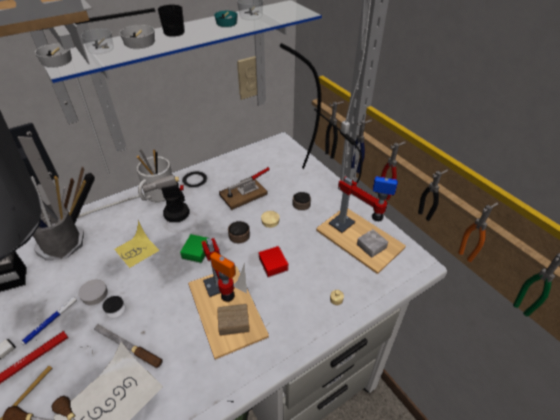

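View pics/top0.png

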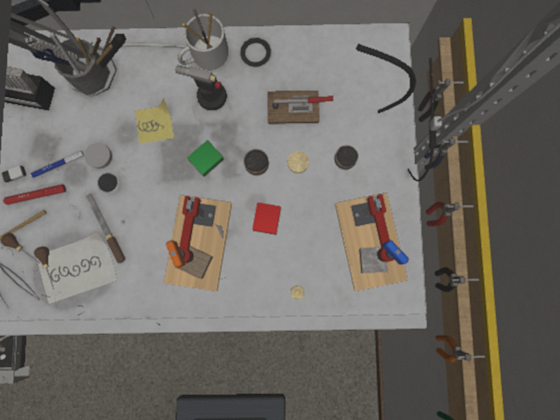

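The orange handle is at top (175,253) and side (222,264), over the wood offcut at top (195,262) and side (233,319). The blue handle is at top (397,252) over the grey steel block, so it is the other clamp. The green (205,158) and red (267,218) blocks in the top view are decoys. Next I'll measure the orange clamp and check it in a crop.

```bash
python3 - <<'E'
from h import *
for n in('top','side'):
    f=dict(np.load(n+'0.npz')); im=f['image']; P=pts(f)
    hsv=cv2.cvtColor(im,cv2.COLOR_RGB2HSV)
    for nm,lo,hi in(('orange',(5,190,120),(16,255,255)),('red',(0,150,60),(4,255,255))):
        m=cv2.inRange(hsv,lo,hi)
        k,l,st,c=cv2.connectedComponentsWithStats(m)
        for i in range(1,k):
            if st[i,4]<25: continue
            q=P[(l==i)&(f['range_z']>0)]
            print(n,nm,st[i],c[i].round(),'med',np.median(q,0).round(3),'min',np.percentile(q,3,0).round(3),'max',np.percentile(q,97,0).round(3))
            if nm=='orange':
                t=q[q[:,2]>np.percentile(q[:,2],90)-.006]; t2=t[:,:2]
                e=np.linalg.eigh(np.cov(t2.T)); print('  top',len(t),t.mean(0).round(3),((t2.min(0)+t2.max(0))/2).round(3),'axis deg',np.degrees(np.arctan2(*e[1][::-1,1])).round(1), 'ext',np.ptp((t2-t2.mean(0))@e[1],axis=0).round(3))
    if n=='top':
        # offcut: points at z 0.033..0.043 near
        z=P[...,2]; m=(abs(z-.038)<.006)&(f['range_z']>0)
        m[:230]=0; m[290:]=0; m[:,:150]=0; m[:,240:]=0
        c=cv2.findContours(m.astype('u1').astype(np.uint8),0,2)[0]; c=max(c,key=cv2.contourArea); print('offcut',cv2.minAreaRect(c),P[m].mean(0).round(3),P[m].min(0).round(3),P[m].max(0).round(3))
        m=(abs(z-.012)<.004)&(f['range_z']>0);m[:190]=0; m[295:]=0; m[:,:150]=0; m[:,240:]=0
        c=cv2.findContours(m.astype(np.uint8),0,2)[0]; c=max(c,key=cv2.contourArea);r=cv2.minAreaRect(c)
        print('board',r,P[m].mean(0).round(3)); b=cv2.boxPoints(r).astype(int); print(b.tolist(),[P[y,x].round(3).tolist() for x,y in b])
        crop=np.hstack([cv2.resize(im[185:300,150:245],None,fx=4,fy=4,interpolation=2)])
    else: crop2=cv2.resize(im[225:355,175:280],(int(105*460/130),460),interpolation=2)
cv2.imwrite('pics/c1.png',np.hstack([crop,crop2])[:,:,::-1])
E
```

```text
top orange [167 242   8  10  41] [170. 246.] med [0.612 0.003 0.204] min [ 0.606 -0.002  0.202] max [0.619 0.007 0.207]
  top 41 [0.612 0.003 0.204] [0.612 0.002] axis deg -156.3 ext [0.008 0.014]
top orange [172 256   9  10  47] [176. 261.] med [ 0.588 -0.007  0.204] min [ 0.581 -0.012  0.202] max [ 0.595 -0.001  0.206]
  top 47 [ 0.588 -0.007  0.204] [ 0.589 -0.007] axis deg -156.5 ext [0.009 0.016]
top red [309  97  24   5  76] [319.  99.] med [ 0.919 -0.261  0.057] min [ 0.916 -0.286  0.052] max [ 0.922 -0.242  0.062]
top red [  4 186  60  18 282] [ 34. 194.] med [0.739 0.33  0.017] min [0.723 0.279 0.012] max [0.752 0.392 0.022]
top red [368 195  21  49 373] [380. 219.] med [ 0.659 -0.358  0.144] min [ 0.621 -0.367  0.139] max [ 0.698 -0.34   0.15 ]
top red [180 197  19  65 444] [187. 227.] med [ 0.651 -0.011  0.14 ] min [ 0.597 -0.028  0.137] max [ 0.701 -0.001  0.146]
top red [253 203  27  31 644] [266. 218.] med [ 0.679 -0.15   0.028] min [ 0.652 -0.172  0.024] max [ 0.706 -0.127  0.031]
top red [435 217  12   8  45] [441. 220.] med [ 0.655 -0.467  0.139] min [ 0.651 -0.472  
[... 1209 characters left out ...]
6] [364. 196.] med [ 0.639 -0.358  0.141] min [ 0.582 -0.38   0.125] max [ 0.69  -0.34   0.146]
side red [212 239   7  14  46] [215. 246.] med [ 0.681 -0.025  0.141] min [ 0.67  -0.029  0.133] max [ 0.698 -0.021  0.143]
side red [203 242   9  18  69] [206. 250.] med [ 0.681 -0.007  0.141] min [ 0.672 -0.012  0.127] max [ 0.7   -0.003  0.143]
side red [259 247  29  29 558] [273. 261.] med [ 0.669 -0.147  0.025] min [ 0.646 -0.172  0.01 ] max [ 0.702 -0.123  0.028]
side red [215 270  18  25 191] [225. 286.] med [0.591 0.002 0.138] min [ 0.585 -0.012  0.121] max [0.627 0.01  0.141]
side red [  0 332  67  51 559] [ 33. 356.] med [0.734 0.333 0.015] min [0.72  0.279 0.009] max [0.747 0.387 0.019]
```

View pics/c1.png

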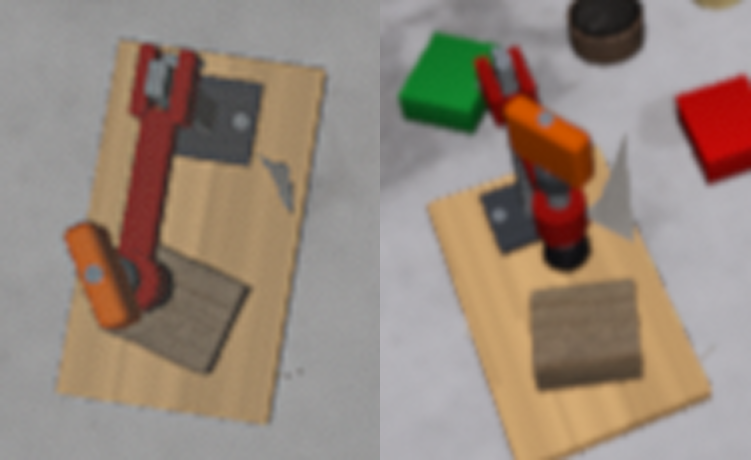

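The crop confirms it: the orange T-handle is on the red arm above the brown wood offcut. The handle centre is about (0.600, -0.002, 0.187) and the wing lies at about 22° from x. Before moving, I'll check the swing path for obstacles.

```bash
cat >> h.py <<'E'
from scipy.spatial.transform import Rotation as R
def to(tgts):
    """world targets (x,y,z,heading deg of tool x) -> tool-frame rows from the present pose"""
    s=manip.observe(); M=R.from_rotvec(s['eef_rot']).as_matrix(); h0=np.degrees(np.arctan2(M[1,0],M[0,0]))
    print('t',round(float(s['t']),2),'pos',np.round(s['position'],4),'head',h0.round(2),'F',np.round(s['contact_force'],1),'q',np.round(s['joint_pos'],2),'gap',round(float(s['finger_gap']),3),s['gripper_force'])
    for t in tgts:
        d=M.T@(np.array(t[:3])-s['position']); yaw=-((t[3]-h0+180)%360-180)
        print(t,'->',np.r_[d,np.radians(yaw)].round(4).tolist())
E
python3 - <<'E'
from h import *
for n in('top','side'):
    f=dict(np.load(n+'0.npz'));P=pts(f);ok=f['range_z']>0
    x,y,z=P[...,0],P[...,1],P[...,2]
    m=ok&(x<.49)&(x>0)&(y>-.1)&(y<.8)&(z>0.03)
    q=P[m]; print(n,len(q)); 
    if len(q):
        H,xe,ye=np.histogram2d(q[:,0],q[:,1],bins=[np.arange(0,.5,.07),np.arange(-.1,.81,.1)])
        for i,j in zip(*np.nonzero(H>5)):
            s=q[(q[:,0]//1e-9>=xe[i]//1e-9)&(q[:,0]<xe[i+1])&(q[:,1]>=ye[j])&(q[:,1]<ye[j+1])]; print(xe[i].round(2),ye[j].round(2),len(s),s[:,2].min().round(2),s[:,2].max().round(2))
    m=ok&(z>.4)&(y<.6)&(x<.8); print('high',m.sum(),P[m].min(0) if m.any() else '',P[m].max(0) if m.any() else '')
to([(0.14,.48,.24,202.5),(.28,.34,.22,202.5),(.36,.24,.2,202.5),(.41,.14,.2,202.5),(.43,.03,.22,202.5)])
E
```

```text
top 0
high 5401 [ 0.4866668  -0.51188829  0.40000432] [0.79999521 0.09095974 0.55330464]
side 0
high 20790 [ 0.40811502 -0.51417958  0.40001466] [0.79999826 0.23122276 0.60977999]
t 0.1 pos [0.1804 0.7014 0.2412] head 165.58 F [0.4 0.8 0.6] q [-1.41  0.59  0.05  1.61 -0.03  0.94 -0.03] gap 0.999 0.0
(0.14, 0.48, 0.24, 202.5) -> [-0.016, -0.2245, 0.0017, -0.6444]
(0.28, 0.34, 0.22, 202.5) -> [-0.1865, -0.3252, 0.0219, -0.6444]
(0.36, 0.24, 0.2, 202.5) -> [-0.2888, -0.4021, 0.0421, -0.6444]
(0.41, 0.14, 0.2, 202.5) -> [-0.3622, -0.4865, 0.0423, -0.6444]
(0.43, 0.03, 0.22, 202.5) -> [-0.4089, -0.5881, 0.0225, -0.6444]
```

```bash
python3 - <<'E'
from h import *
for n in('top','side'):
    f=dict(np.load(n+'0.npz'));P=pts(f);ok=f['range_z']>0
    x,y,z=P[...,0],P[...,1],P[...,2]
    m=ok&(z>.3)&(y>-.4)&(x<.8)
    k,l,st,c=cv2.connectedComponentsWithStats(m.astype(np.uint8))
    for i in range(1,k):
        if st[i,4]>15: q=P[l==i]; print(n,st[i],q.min(0).round(3),q.max(0).round(3))
E
```

```text
top [  0  32   9 132 649] [0.673 0.088 0.536] [0.8   0.091 0.553]
side [   0    0   93   65 3257] [0.652 0.07  0.536] [0.771 0.157 0.61 ]
side [   0  110   42  152 3756] [0.508 0.18  0.443] [0.588 0.231 0.556]
```

send_rows --pt "0 -0.04 0 0" --pt "-0.004 -0.08 0 -0.1" --pt "-0.008 -0.12 0 -0.2" --pt "-0.012 -0.16 0 -0.3" --pt "-0.016 -0.2 0 -0.4"

```text
t: 0.52
position: [0.1459, 0.5021, 0.2418]
eef_rot: [0.241, -3.132, 0.002]
contact_force: [0.2, -0.1, 0.4]
finger_gap: 1.005
gripper_force: 0.0
```

```bash
python3 - <<'E'
from h import *
to([(.18,.46,.24,202.5),(.22,.43,.235,202.5),(.25,.40,.23,202.5),(.28,.37,.225,202.5),(.31,.34,.22,202.5)])
E
```

```text
t 0.52 pos [0.1459 0.5021 0.2418] head -171.21 F [ 0.2 -0.1  0.4] q [-1.32  0.34 -0.07  2.06  0.03  0.74  0.31] gap 1.005 0.0
(0.18, 0.46, 0.24, 202.5) -> [-0.0273, -0.0469, 0.0019, -0.2393]
(0.22, 0.43, 0.235, 202.5) -> [-0.0623, -0.0826, 0.0069, -0.2393]
(0.25, 0.4, 0.23, 202.5) -> [-0.0873, -0.1168, 0.0119, -0.2393]
(0.28, 0.37, 0.225, 202.5) -> [-0.1124, -0.1511, 0.017, -0.2393]
(0.31, 0.34, 0.22, 202.5) -> [-0.1374, -0.1853, 0.022, -0.2393]
```

send_rows --pt "-0.027 -0.03 0 -0.1" --pt "-0.05 -0.06 0.005 -0.2" --pt "-0.075 -0.095 0.01 -0.24" --pt "-0.1 -0.13 0.015 -0.24" --pt "-0.125 -0.165 0.02 -0.24"

```text
t: 0.93
position: [0.2917, 0.3616, 0.2227]
eef_rot: [-0.607, 3.082, 0.0]
contact_force: [1.0, 0.4, 0.1]
finger_gap: 0.995
gripper_force: 0.0
```

```bash
python3 - <<'E'
from h import *
to([(.31,.32,.215,202.5),(.34,.29,.21,202.5),(.36,.25,.205,202.5),(.38,.21,.2,202.5),(.395,.17,.2,202.5),(.41,.13,.2,202.5),(.42,.09,.2,202.5),(.43,.05,.2,202.5),(.435,.01,.21,202.5),(.44,-.02,.23,202.5)])
E
```

```text
t 0.93 pos [0.2917 0.3616 0.2227] head -157.71 F [1.  0.4 0.1] q [-0.93  0.3  -0.07  2.2   0.04  0.65  0.93] gap 0.995 0.0
(0.31, 0.32, 0.215, 202.5) -> [-0.0011, -0.0454, 0.0077, -0.0037]
(0.34, 0.29, 0.21, 202.5) -> [-0.0175, -0.0845, 0.0127, -0.0037]
(0.36, 0.25, 0.205, 202.5) -> [-0.0208, -0.1291, 0.0177, -0.0037]
(0.38, 0.21, 0.2, 202.5) -> [-0.0242, -0.1737, 0.0227, -0.0037]
(0.395, 0.17, 0.2, 202.5) -> [-0.0229, -0.2164, 0.0227, -0.0037]
(0.41, 0.13, 0.2, 202.5) -> [-0.0216, -0.2591, 0.0227, -0.0037]
(0.42, 0.09, 0.2, 202.5) -> [-0.0157, -0.2999, 0.0227, -0.0037]
(0.43, 0.05, 0.2, 202.5) -> [-0.0097, -0.3407, 0.0227, -0.0037]
(0.435, 0.01, 0.21, 202.5) -> [0.0008, -0.3796, 0.0127, -0.0037]
(0.44, -0.02, 0.23, 202.5) -> [0.0075, -0.4093, -0.0073, -0.0037]
```

send_rows --pt "-0.005 -0.04 0.008 0" --pt "-0.0175 -0.08 0.013 0" --pt "-0.021 -0.12 0.018 0" --pt "-0.024 -0.16 0.022 0" --pt "-0.024 -0.2 0.022 0"

```text
t: 1.35
position: [0.3895, 0.1853, 0.2002]
eef_rot: [0.606, -3.082, 0.001]
contact_force: [1.0, 0.5, -0.5]
finger_gap: 1.001
gripper_force: 0.0
```

send_rows --pt "0.001 -0.04 0 0" --pt "0.005 -0.08 0 0" --pt "0.01 -0.12 0 0" --pt "0.018 -0.16 0 0" --pt "0.026 -0.19 -0.015 0"

```text
t: 1.77
position: [0.4355, -0.002, 0.2143]
eef_rot: [0.601, -3.079, 0.001]
contact_force: [-0.0, 0.7, -0.2]
finger_gap: 0.999
gripper_force: 0.0
```

```bash
python3 - <<'E'
from h import *
to([(.44,-.0,.26,202.5),(.5,0,.27,202.5),(.55,0,.27,202.5),(.599,-.002,.26,202.5)])
E
```

```text
t 1.77 pos [ 0.4355 -0.002   0.2143] head -157.91 F [-0.   0.7 -0.2] q [-0.12  0.28  0.02  2.26 -0.01  0.61  1.87] gap 0.999 0.0
(0.44, -0.0, 0.26, 202.5) -> [-0.0047, 0.0002, -0.0458, -0.0072]
(0.5, 0, 0.27, 202.5) -> [-0.0603, -0.0223, -0.056, -0.0072]
(0.55, 0, 0.27, 202.5) -> [-0.1066, -0.0411, -0.0563, -0.0072]
(0.599, -0.002, 0.26, 202.5) -> [-0.1513, -0.0614, -0.0465, -0.0072]
```

send_rows --jaw 0.05 --pt "-0.002 0 -0.03 0" --pt "-0.03 -0.01 -0.05 0" --pt "-0.065 -0.025 -0.055 0" --pt "-0.1 -0.04 -0.055 0" --pt "-0.135 -0.054 -0.055 0"

```text
t: 2.18
position: [0.5838, 0.0022, 0.2718]
eef_rot: [-0.605, 3.081, -0.0]
contact_force: [-0.0, 0.3, -0.2]
finger_gap: 0.59
gripper_force: 0.0
```

```bash
python3 - <<'E'
from h import *
to([(.600,-.002,.25,202.5),(.6,-.002,.187,202.5)])
f=grab('side'); save(f,'s1.png'); np.savez('s1.npz',**f)
g=f['image'][190:340,160:300]; cv2.imwrite('pics/s1c.png',cv2.resize(g,None,fx=4,fy=4,interpolation=2)[:,:,::-1])
E
```

```text
t 2.18 pos [0.5838 0.0022 0.2718] head -157.79 F [-0.   0.3 -0.2] q [-0.11  0.38  0.03  1.91 -0.02  0.85  1.89] gap 0.59 0.0
(0.6, -0.002, 0.25, 202.5) -> [-0.0134, -0.01, 0.0218, -0.0051]
(0.6, -0.002, 0.187, 202.5) -> [-0.0133, -0.01, 0.0848, -0.0051]
```

View pics/s1c.png

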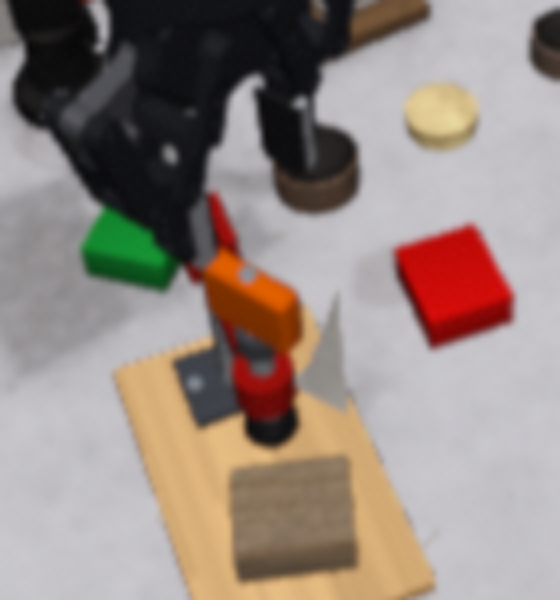

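The fingers are above and behind the orange wing (crop 253,300), which is free between them. The pad (crop 270,430) hangs clear above the offcut, so I'll descend and pinch.

send_rows --pt "-0.0135 -0.01 0.01 -0.005" --pt "-0.0135 -0.01 0.03 -0.005" --pt "-0.0135 -0.01 0.05 -0.005" --pt "-0.0135 -0.01 0.07 -0.005" --pt "-0.0135 -0.01 0.083 -0.005"

```text
t: 2.65
position: [0.5968, -0.0016, 0.1855]
eef_rot: [0.613, -3.078, -0.001]
contact_force: [-0.4, -0.3, -0.1]
finger_gap: 0.583
gripper_force: 0.0
```

```bash
python3 - <<'E'
from h import *
to([(.600,-.002,.188,202.5)])
f=dict(np.load('s1.npz')); V=np.linalg.inv(f['view']); o=V[:3,3]
for v in (299,301,303):
    d=V[:3,:3]@[(227-f['cx'])/f['fx'],(v-f['cy'])/f['fy'],1]
    a=np.array([.6,-.002]); h=d[:2]; t=((a-o[:2])@h-.013*np.linalg.norm(h))/(h@h); print(v,(o+t*d).round(4))
f=grab('top'); save(f,'t2.png'); g2=grab('side')['image'][190:340,160:300]
g=f['image'][190:310,120:240]
cv2.imwrite('pics/c2.png',np.hstack([cv2.resize(g,(400,400),interpolation=2),cv2.resize(g2,(373,400),interpolation=2)])[:,:,::-1])
E
```

```text
t 2.65 pos [ 0.5968 -0.0016  0.1855] head -157.47 F [-0.4 -0.3 -0.1] q [-0.09  0.5   0.03  1.95 -0.02  0.69  1.91] gap 0.583 0.0
(0.6, -0.002, 0.188, 202.5) -> [-0.0028, -0.0016, -0.0025, 0.0006]
299 [0.5881 0.0034 0.104 ]
301 [0.5883 0.0039 0.0978]
303 [0.5885 0.0044 0.0916]
```

View pics/c2.png

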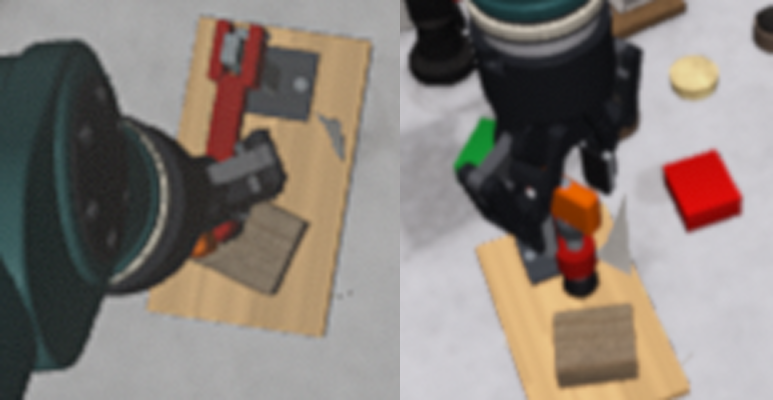

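The wing is between the fingers, and the pad is about 60 mm above the wood. I'll centre and close.

send_rows --pt "-0.003 -0.0015 -0.002 0" --pt "-0.003 -0.0015 -0.002 0"

```text
t: 2.92
position: [0.6033, -0.0017, 0.1912]
eef_rot: [-0.613, 3.078, -0.001]
contact_force: [1.0, 0.3, 0.6]
finger_gap: 0.584
gripper_force: 0.0
```

send_rows --jaw 0.005 --pt "0 0 0 0" --pt "0 0 0 0" --pt "0 0 0 0" --pt "0 0 0 0" --pt "0 0 0 0"

```text
t: 3.33
position: [0.6021, -0.0018, 0.1905]
eef_rot: [-0.613, 3.08, -0.0]
contact_force: [0.1, -0.2, 2.3]
finger_gap: 0.147
gripper_force: 62.3
```

send_rows --pt "0 0 0 0" --pt "0 0 0 0"

```text
t: 3.5
position: [0.6022, -0.0018, 0.1904]
eef_rot: [-0.614, 3.08, -0.0]
contact_force: [-0.4, -0.2, 2.7]
finger_gap: 0.147
gripper_force: 62.5
```

send_rows --pt "0 0 0.006 0" --pt "0 0 0.013 0" --pt "0 0 0.02 0" --pt "0 0 0.027 0" --pt "0 0 0.034 0"

```text
t: 3.92
position: [0.6021, -0.0017, 0.1576]
eef_rot: [-0.613, 3.08, -0.0]
contact_force: [-5.1, 0.4, 14.1]
finger_gap: 0.147
gripper_force: 64.1
```

send_rows --pt "0 0 0.005 0" --pt "0 0 0.009 0" --pt "0 0 0.012 0" --pt "0 0 0.014 0" --pt "0 0 0.015 0"

```text
t: 4.33
position: [0.6021, -0.0017, 0.1423]
eef_rot: [-0.613, 3.08, -0.0]
contact_force: [-2.7, 0.1, 12.5]
finger_gap: 0.145
gripper_force: 63.9
```

```bash
python3 - <<'E'
from h import *
to([])
g2=grab('side')['image'][200:350,160:300]
cv2.imwrite('pics/c3.png',cv2.resize(g2,None,fx=4,fy=4,interpolation=2)[:,:,::-1])
E
```

```text
t 4.33 pos [ 0.6021 -0.0017  0.1423] head -157.48 F [-2.7  0.1 12.5] q [-0.09  0.57  0.02  1.97 -0.02  0.61  1.91] gap 0.145 63.89253258705139
```

View pics/c3.png

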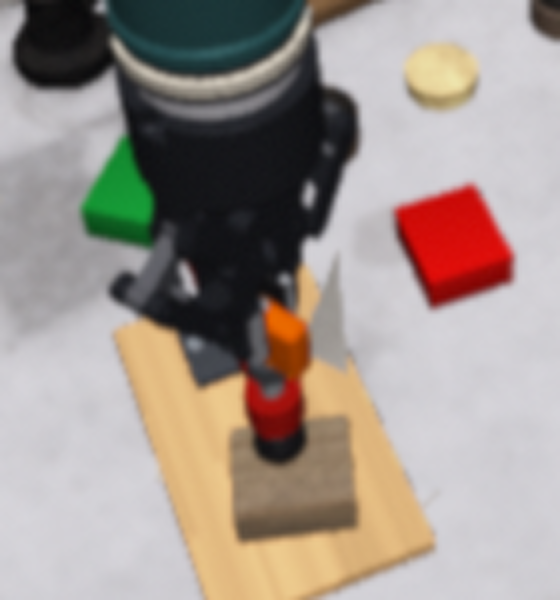

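The jaw slid 48 mm at 12–14 N, and the pad (crop 278,450) is now close above the offcut. I'll feel for contact in small steps.

send_rows --pt "0 0 0.001 0" --pt "0 0 0.002 0" --pt "0 0 0.003 0" --pt "0 0 0.004 0" --pt "0 0 0.005 0"

```text
t: 4.8
position: [0.602, -0.0017, 0.1374]
eef_rot: [-0.613, 3.08, -0.0]
contact_force: [-3.8, 1.2, 11.3]
finger_gap: 0.149
gripper_force: 63.8
```

send_rows --pt "0 0 0.0007 0" --pt "0 0 0.0015 0" --pt "0 0 0.002 0"

```text
t: 5.05
position: [0.6021, -0.0017, 0.1355]
eef_rot: [-0.613, 3.08, -0.0]
contact_force: [-3.5, 0.9, 14.6]
finger_gap: 0.148
gripper_force: 64.0
```

send_rows --pt "0 0 0.0007 0" --pt "0 0 0.0015 0" --pt "0 0 0.002 0"

```text
t: 5.3
position: [0.6022, -0.0017, 0.1341]
eef_rot: [-0.613, 3.08, 0.0]
contact_force: [-3.8, 0.4, 18.1]
finger_gap: 0.152
gripper_force: 64.6
```

Contact came at z≈0.136, and the force is now 18 N with about 2 mm of spring compression. Now I'll turn clockwise (+yaw), following 5 mm/rad down.

send_rows --pt "0 0 0.0005 0.1" --pt "0.0002 -0.0001 0.001 0.2" --pt "0.0003 -0.0002 0.0015 0.31" --pt "0.0005 -0.0002 0.002 0.415" --pt "0.0006 -0.0003 0.0026 0.52"

```text
t: 5.72
position: [0.6025, -0.0024, 0.1321]
eef_rot: [0.207, 3.132, 0.001]
contact_force: [-4.4, -0.0, 19.6]
finger_gap: 0.151
gripper_force: 64.9
```

```bash
python3 -c "
from h import *
to([]); print(manip.observe()['ft_torque'])"
```

```text
t 5.72 pos [ 0.6025 -0.0024  0.1321] head 172.45 F [-4.4 -0.  19.6] q [-0.19  0.59  0.17  1.98 -0.17  0.59  1.53] gap 0.151 64.89203453063965
[-0.036847    0.84119058  0.08069674]
```

send_rows --pt "0 0 0.0005 0.1" --pt "0.0004 0 0.001 0.2" --pt "0.0008 0 0.0015 0.31" --pt "0.001 0 0.002 0.415" --pt "0.0012 0 0.0026 0.52"

```text
t: 6.13
position: [0.6023, -0.0031, 0.1301]
eef_rot: [1.005, 2.972, 0.002]
contact_force: [-4.1, -1.8, 21.8]
finger_gap: 0.151
gripper_force: 65.1
```

```bash
python3 -c "
from h import *
to([]); print(manip.observe()['ft_torque'])"
```

```text
t 6.13 pos [ 0.6023 -0.0031  0.1301] head 142.65 F [-4.1 -1.8 21.8] q [-0.29  0.6   0.31  1.99 -0.32  0.59  1.15] gap 0.151 65.14426946640015
[-0.28936901  0.72650491  0.05158778]
```

send_rows --pt "0 0 0.0005 0.1" --pt "0.0002 0 0.001 0.2" --pt "0.0005 0 0.0015 0.31" --pt "0.0006 0 0.002 0.415" --pt "0.0008 0 0.0026 0.53"

```text
t: 6.55
position: [0.6018, -0.0035, 0.1279]
eef_rot: [1.749, 2.604, 0.004]
contact_force: [-3.7, -2.0, 24.7]
finger_gap: 0.147
gripper_force: 65.6
```

send_rows --pt "0 0 0 0" --pt "0 0 0 0.0"

```text
t: 6.72
position: [0.6018, -0.0036, 0.1279]
eef_rot: [1.744, 2.607, 0.004]
contact_force: [-4.7, -0.3, 24.6]
finger_gap: 0.144
gripper_force: 65.7
```

```bash
python3 - <<'E'
from h import *
to([]); print(manip.observe()['ft_torque'])
a=grab('side')['image'][200:350,160:300];b=grab('top')['image'][180:310,120:250]
cv2.imwrite('pics/c4.png',np.hstack([cv2.resize(a,(373,400),interpolation=2),cv2.resize(b,(400,400),interpolation=2)])[:,:,::-1])
E
```

```text
t 6.72 pos [ 0.6018 -0.0036  0.1279] head 112.44 F [-4.7 -0.3 24.6] q [-0.39  0.63  0.46  1.99 -0.47  0.62  0.77] gap 0.144 65.67508578300476
[-0.30715951  0.89447948 -0.08366229]
```

View pics/c4.png

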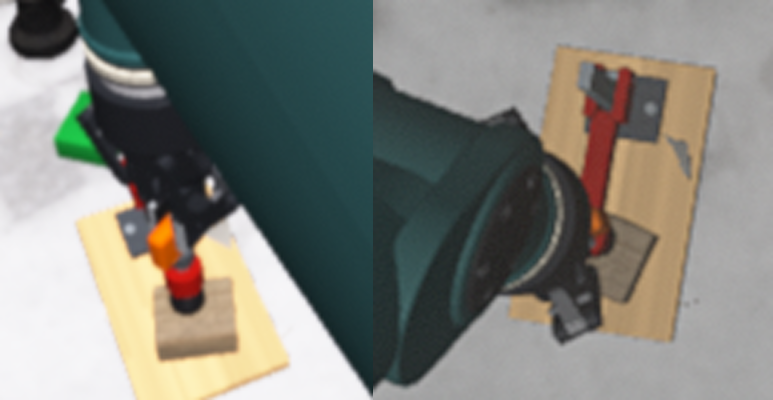

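The handle has turned 90° (heading 202→112°), with the pad on the wood and the offcut not visibly shifted. I'll ease off the down force before opening.

send_rows --pt "0 0 -0.0007 0" --pt "0 0 -0.0014 0" --pt "0 0 -0.002 0" --pt "0 0 -0.002 0"

```text
t: 7.15
position: [0.6017, -0.0036, 0.1289]
eef_rot: [1.744, 2.607, 0.003]
contact_force: [-1.9, -1.9, 15.9]
finger_gap: 0.148
gripper_force: 64.2
```

send_rows --pt "0 0 -0.0007 0" --pt "0 0 -0.0014 0" --pt "0 0 -0.002 0" --pt "0 0 -0.0025 0" --pt "0 0 -0.0025 0"

```text
t: 7.57
position: [0.6016, -0.0035, 0.1303]
eef_rot: [1.743, 2.608, 0.002]
contact_force: [-0.3, -3.2, 8.1]
finger_gap: 0.146
gripper_force: 63.2
```

send_rows --jaw 0.05 --pt "0 0 0 0" --pt "0 0 0 0" --pt "0 0 0 0" --pt "0 0 0 0" --pt "0 0 0 0"

```text
t: 7.98
position: [0.5989, -0.0013, 0.1281]
eef_rot: [-1.742, -2.613, 0.001]
contact_force: [-1.3, 0.6, 0.0]
finger_gap: 0.59
gripper_force: 0.0
```

send_rows --pt "0 0 -0.01 0" --pt "0 0 -0.03 0" --pt "0 0 -0.055 0" --pt "0 0 -0.08 0" --pt "0 0 -0.11 0"

```text
t: 8.4
position: [0.5984, -0.0016, 0.2393]
eef_rot: [-1.743, -2.612, 0.002]
contact_force: [-0.2, 0.9, 0.3]
finger_gap: 0.583
gripper_force: 0.0
```

```bash
python3 - <<'E'
from h import *
to([(.45,-.01,.25,112.5)])
E
```

```text
t 8.4 pos [ 0.5984 -0.0016  0.2393] head 112.56 F [-0.2  0.9  0.3] q [-0.48  0.49  0.57  1.92 -0.35  0.83  0.67] gap 0.583 0.0
(0.45, -0.01, 0.25, 112.5) -> [0.0492, -0.1403, -0.0103, 0.0011]
```

send_rows --pt "0.01 -0.028 -0.02 0" --pt "0.02 -0.056 -0.02 0" --pt "0.03 -0.084 -0.02 0" --pt "0.04 -0.112 -0.02 0" --pt "0.048 -0.138 -0.02 0"

```text
t: 8.82
position: [0.4515, -0.0103, 0.259]
eef_rot: [-1.743, -2.613, -0.001]
contact_force: [0.1, 0.1, 0.7]
finger_gap: 0.586
gripper_force: 0.0
```

```bash
python3 - <<'E'
from h import *
to([])
o={}
for n in('side','top'):
    f=grab(n); o[n]=f['image']; P=pts(f); hsv=cv2.cvtColor(f['image'],cv2.COLOR_RGB2HSV)
    m=cv2.inRange(hsv,(5,190,120),(16,255,255))>0; m&=(f['range_z']>0)&(abs(P[...,0]-.6)<.06)&(abs(P[...,1])<.06)
    q=P[m]; z=np.percentile(q[:,2],90); t=q[q[:,2]>z-.006]; e=np.linalg.eigh(np.cov(t[:,:2].T))[1]
    print(n,m.sum(),'ztop',z.round(4),t.mean(0).round(3),'axis',np.degrees(np.arctan2(e[1,1],e[0,1])).round(1))
    f0=dict(np.load(n+'0.npz'))
    for nm,I in(('before',f0['image']),('after',f['image'])):
        r=(slice(240,285),slice(180,215)) if n=='top' else (slice(295,340),slice(210,255))
        h=cv2.cvtColor(I,cv2.COLOR_RGB2HSV); 
        Z=pts(f0 if nm=='before' else f); w=(abs(Z[...,2]-.038)<.005); s=np.zeros_like(w); s[r]=w[r]; print(nm,'wood',s.sum(),Z[s].mean(0).round(4),Z[s].min(0).round(3),Z[s].max(0).round(3))
    r=(np.median(P[230:243,184:188,2]) if n=='top' else 0); print('armz',r)
a=o['side'][200:350,160:300];b=o['top'][180:310,120:250]
cv2.imwrite('pics/c5.png',np.hstack([cv2.resize(a,(373,400),interpolation=2),cv2.resize(b,(400,400),interpolation=2)])[:,:,::-1])
E
```

```text
t 8.82 pos [ 0.4515 -0.0103  0.259 ] head 112.58 F [0.1 0.1 0.7] q [-0.61  0.26  0.65  2.2  -0.24  0.74  0.59] gap 0.586 0.0
side 325 ztop 0.1436 [ 0.598 -0.001  0.142] axis 111.9
before wood 716 [ 0.5888 -0.0022  0.0377] [ 0.557 -0.039  0.033] [0.623 0.033 0.042]
after wood 584 [ 0.5851 -0.0017  0.0377] [ 0.556 -0.037  0.033] [0.625 0.032 0.043]
armz 0
top 70 ztop 0.1467 [ 0.604 -0.006  0.145] axis 109.1
before wood 489 [ 0.5903 -0.0124  0.0393] [ 0.562 -0.039  0.034] [0.624 0.022 0.043]
after wood 428 [ 0.5872 -0.0114  0.0393] [ 0.562 -0.04   0.033] [0.628 0.022 0.043]
armz 0.014121058574428635
```

View pics/c5.png

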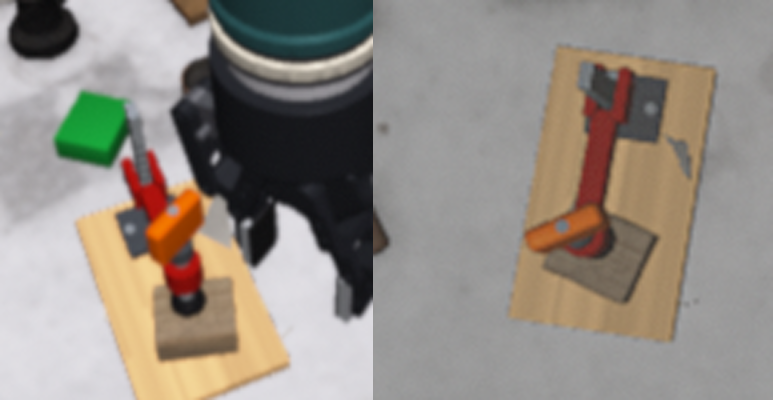

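The handle turned from 22° to 112°, exactly a quarter turn the clockwise way. It sits about 59 mm lower, against a 54 mm drop to contact, so the pad is pressed in by roughly 5 mm. The offcut hasn't moved, and the robot is clear, so I'll hand it in.

```bash
python3 -c "
from bench import manip
print(manip.finish_job())"
```

```text
the job is handed in; nothing more can be done
None
```

The jaw of the clamp over the wood is down on the offcut, its orange handle is turned a quarter turn clockwise and let go, the other clamp was left alone, and the job was handed in at about 9 s; the arm tip and grip were inferred from how far the handle moved, not measured directly.

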